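# Change the block in the spring-clip fixture

## Robot

A 6-joint arm with a two-finger parallel gripper is mounted at the origin on a cart in front of the work surface, level with it; the furniture and walls round the work are solid. World frame = base frame: x ahead of the robot, y to its left, z up, the work surface at z = 0. Lengths are in m, angles in rad, forces in N, time in s.
With the tool pointing down it reaches from about 0.225 to 0.875 m from the base axis. Payload 3.4 kg.
Tool frame: the origin (TCP) lies midway between the tips of the shut fingers; the grasp point (between the pads) lies 19 mm behind it; z points along the fingers, y is the direction in which the jaws open and shut (so a half turn about z gives the same grasp; the last joint's range is limited). The gripper opens to 85 mm and grips with 20 to 120 N. Pads are 22 mm wide; open, the fingers measure 114 mm over their backs; the gripper's body (76 mm by 85 mm) begins 54 mm behind the grasp point. The pads swing forward as they close: fully open they stand 13 mm farther back than shut.
Start: joints at [-1.261, 0.276, 1.505, -0, 1.361, -0.121], TCP at [0.24, -0.522, 0.231] pointing down, gripper open.
Joint ranges: [-2.89, 2.89], [-0.75, 2.08], [0.22, 2.7], [-1.18, 4.32], [0.11, 2.71], [-2.7, 2.7]. Speed limits (rad/s): [2.57, 2.57, 3.14, 3.14, 3.14, 3.14].

## Interface

Orientations are given as a rotation vector (axis times angle).
In Python, from cell import read_state, grab_frame, job_done gives the robot as it stands.
- The arm moves only by the tool move_arm, never from a script. Its argument "moves" is a list of rows, each a list of 7 numbers: the shift along the tool's x, y, z in mm, then the turn, a rotation vector about the tool's x, y, z in degrees, then the gripper command: -1 is fully open, 1 is shut, values between are in proportion. In form: [[x, y, z, wx, wy, wz, gripper], ...]. A call has 1 to 20 rows; each row shifts and turns the commanded pose from where the row before left it, along the tool's axes as they then stand; what a row does not reach is not made up. A row lasts 1/12 s, in which the tool goes at most 41.7 mm and 7.16 degrees, less where a joint would pass 70% of its speed; a pose out of reach is approached as far as the arm can. A call with a gripper value outside its range is refused whole. The fingers move at their own pace and stop on an object; "force" is the grip in N (left out, the last holds). Time passes only in rows, so rows that do not move let the fingers close. It gives the time, the measured TCP pose, the force and the opening at its end, in the units of the state.
- read_state(): the state, without advancing time (a new reading comes with each control period).
- grab_frame(name): name is "scene" or "top"; returns a dict with "color" (420x560x3 uint8, blue, green, red), "depth" (420x560 float32, m along the optical axis (not along the pixel's ray), 0 where there is no reading), "fx", "fy", "cx", "cy" (pixels), "dist" ([k1, k2, p1, p2, k3] as OpenCV has them; the pictures are not rectified), "eye" and "orientation" of the camera in the world. Camera axes: x right, y down, z forward; pixel columns grow to the right and rows downward; lengths in m; the calibration is good to about 2 mm. A picture is of the moment at which its call begins.
- job_done(): hands the job in, once; it reports no verdict.
The state is a dict: "time": time; "joint_pos": joint angles; "joint_vel": joint speeds; "tau": joint torques, N m; "tcp_pos": TCP position; "orientation": TCP orientation; "ft_force": force on the tool from outside, world axes, zero at the start; "wrist_torque": the same for the moment, N m; "finger_gap": finger opening in m.
Only numpy, scipy, OpenCV 4.12 (cv2) and the standard library are available. Lean on these libraries where they do the work, as an engineer would, in place of code of your own. Each camera call takes 0.05 s, during which the arm holds its last target. There are 200 camera calls.

## Task

Swing the spring clip clear of the finished jig block in the fixture, take that block out and set it down in the middle of the green mark. Then seat the next jig block (the one with the blue stripe) in the fixture, flush against its end stop and its side fence, and swing the clip back over it so that the clip's black toe presses on the middle of its top. Do not disturb the tin, the tape roll or the spray can.

Things in the scene. Friction and masses are not known exactly. Their poses are not given: they have to be found in the camera images.
- fixture: Fixture with a blue base plate, fixed flat on the worktop. Origin on the worktop under the centre of the seated block; x points to the end stop, y to the side fence. Base plate 8 mm thick, x -49 to +101, y -46 to +50 mm. The -x and -y sides of the seat are open. Clip's pivot post at x = +75, y = 0: 20 mm diameter, its screw head reaches 83 mm above the worktop.
- nest (a point): Point on the base plate under the centre of the seated block, 8 mm above the worktop; axes as the fixture's. A block seats with its 70 mm length along x. End stop face at x = +35 (12 mm thick, 36 mm wide), side fence face at y = +22.5 (12 mm thick, 58 mm long); both stand only 7 mm above the base (15 mm above the worktop): fingers can pass over them.
- pivot (a point): Axis of the clip's pivot screw, 72 mm above the worktop (height of the clip's arm). Fixed furniture round the fixture: a guide rail along y in front of it (x = 0.48, y -0.05 to 0.29, top 112 mm high), a drive unit left of it (y > 0.31, top 160 mm), a sensor post in front (x 0.43, y 0.17, 210 mm high).
- clip (a joint): Swing angle of the clip about its vertical pivot screw, rad. 0: clip along the fixture's -x axis, over the middle of the seat; grows counterclockwise seen from above as the clip swings out over the open -y side (1.57: along the fixture's -y axis, quite clear). Stops at -0.15 and 1.65; friction holds it where it is left (0.6 N at the knob).
- clip_leaf: Spring leaf under the clip's stiff steel arm (arm 15 mm wide, from 70 to 74 mm above the worktop). At 80 mm from the pivot it has a black ball toe, 24 mm diameter, reaching down to 41 mm above the worktop when free; a seated block's top is at 43 mm, so the toe rides up over the block's -y edge (push of 3 to 8 N at the knob), and its spring then presses about 3.5 N on the block.
- clip_knob (a point): Centre of the red upright knob near the end of the clip's arm, 105 mm from the pivot, 85 mm above the worktop: 15 mm diameter, 22 mm tall, from 74 to 96 mm above the worktop. Push it sideways to swing the clip.
- clip_toe (a point): Lowest point of the clip's black ball toe.
- done_block_centre (a point): Centre of the finished jig block, plain grey drilled steel, 45 x 70 x 35 mm (x, y, z of its own axes), about 0.6 kg; seated under the clip at the start.
- next_block_centre (a point): Centre of the next jig block, the same but with a blue stripe along x across the middle of its top; it waits on the worktop in front, right of the fixture. Its own y axis is its 70 mm length.
- out_mark: Green rectangle with a white border painted on the worktop (no height), 96 mm along its x by 80 mm along its y; origin at its centre. It and the next block lie in a row along y at the front right, in either order. Behind that row (x > 0.52, y < -0.17) stands the raised tray, up to 220 mm high.
- tin: Blue tin with white lid, 75 mm diameter, 50 mm tall, standing right of the fixture; leave it alone. Origin under its centre.
- tape_roll: Roll of masking tape lying flat, 98 mm diameter, 24 mm tall, right of the fixture; leave it alone.
- spray_can: White spray can, 67 mm diameter, 195 mm tall, at the far right; leave it alone.
Not all that is in view belongs to the job. What is shaped like the part that bears done_block_centre but orange is not meant.

How it is judged:
On the way, in this order (a step that is already met when the one before it is completed fails the run):
1. the clip is swung clear of the finished block (turned out by more than 0.8 rad) (value of joint clip above 0.8 rad), for 0.2 s.
2. the finished block lies released on the green mark (horizontal distance between done_block_centre and out_mark below 0.025 m and height (world z) of done_block_centre below 0.022 m and contact force between the fingers and anything else below 0.2 N), for 0.2 s.
3. the next block is seated flush against end stop and side fence while the clip is still clear (x of next_block_centre in the frame of nest above -0.004 m and y of next_block_centre in the frame of nest above -0.004 m and z of next_block_centre in the frame of nest below 0.02 m and horizontal distance between next_block_centre and nest below 0.006 m and value of joint clip above 0.6 rad), for 0.2 s.
At the end, for the whole second after the job is handed in: Next block within 4 mm of end stop and side fence, square within 0.07 rad; clip angle under 0.18 rad, its toe pressing on that block with over 1 N; finished block flat on the worktop, centre within 25 mm of the middle of the green mark; both blocks at rest (x of next_block_centre in the frame of nest above -0.004 m and y of next_block_centre in the frame of nest above -0.004 m and z of next_block_centre in the frame of nest below 0.02 m and horizontal distance between next_block_centre and nest below 0.006 m and angle between the y axis of next_block_centre and the x axis of fixture, either way round below 0.07 rad and value of joint clip below 0.18 rad and contact force between clip_leaf and next_block above 1 N and horizontal distance between done_block_centre and out_mark below 0.025 m and height (world z) of done_block_centre below 0.022 m and angle between done_block_centre's own z axis and vertical below 0.1 rad and linear speed of each of next_block, done_block below 0.01 m/s); the robot touches nothing.
It fails at once if tin, tape roll or spray can pushed more than 25 mm or tipped (distance of any of tin, tape_roll, spray_can from where it was at the start of the episode above 0.025 m or angle between any of spray_can, tin, tape_roll's own z axis and vertical above 0.5 rad).
It also fails if it takes over 72 s, if anything falls off the work surface, if the arm or the gripper's body presses on something with over 40 N, if the wrist force passes 120 N, or if a joint passes its speed limit or range.

## Working session

There is one attempt and no reset: what is moved stays moved. The work goes in short steps, Python scripts to look and compute and a tool call to move; the robot and the scene stay as the last step left them, time stands still between calls to the robot, and variables do not carry over. Pictures are saved under pics/ and viewed, about 8 in all and at most 12, crops included, and the job is handed in when it is done.

Besides the shell and the picture viewer there is one more tool, called after ">>>" by a JSON object that holds its "api" and its "payload", one argument or row to a line. move_arm: Moves the arm, as the interface text tells. Its arguments: {"type":"object","properties":{"moves":{"type":"array","items":{"type":"array","items":{"type":"number"}}},"force":{"type":"number"}},"required":["moves"]}

```bash
ls; mkdir -p pics; python3 - <<'E'
from cell import *
import cv2,numpy as np
s=read_state();print(s)
for n in("scene","top"):
    f=grab_frame(n);cv2.imwrite(f"pics/{n}0.png",f["color"]);np.save(f"{n}0.npy",f,allow_pickle=True)
    print(n,{k:v for k,v in f.items() if k not in("color","depth")})
E
```

```text
pics
{'time': 0.0, 'joint_pos': array([-1.26098155e+00,  2.76574729e-01,  1.50616288e+00, -9.62324318e-06,
        1.36071906e+00, -1.20977527e-01]), 'joint_vel': array([ 7.31579534e-04,  1.74288192e-04,  2.83051465e-05, -6.53819748e-04,
        2.06417607e-03, -9.59445277e-04]), 'tau': array([ 1.72419863e-03, -4.16768146e+01, -2.45802426e+01,  5.51805385e-05,
        1.08119583e-02, -2.30522289e-06]), 'tcp_pos': array([ 0.23994859, -0.52193294,  0.23043944]), 'orientation': array([-3.06718345e+00, -6.71073204e-01,  2.90589534e-04]), 'ft_force': array([ 0.80747449, -0.109342  ,  0.52285652]), 'wrist_torque': array([-0.00422281, -0.0188982 , -0.0290764 ]), 'finger_gap': 0.08540108829952318}
scene {'fx': 486.72946509020153, 'fy': 486.72946509020153, 'cx': 271.1552406841765, 'cy': 201.69161947031188, 'dist': array([-0.10308034,  0.        ,  0.        ,  0.        ,  0.        ]), 'eye': array([-0.63981687,  0.65374683,  0.96918588]), 'orientation': array([-1.24303152,  2.05304337, -1.12275553])}
top {'fx': 486.2083694876194, 'fy': 486.2083694876194, 'cx': 276.70615605476195, 'cy': 212.3948608439979, 'dist': array([-0.10415022,  0.        ,  0.        ,  0.        ,  0.        ]), 'eye': array([ 0.43213592, -0.03323855,  1.73358045]), 'orientation': array([-2.16081937,  2.17634875, -0.08655482])}
```

View pics/scene0.png

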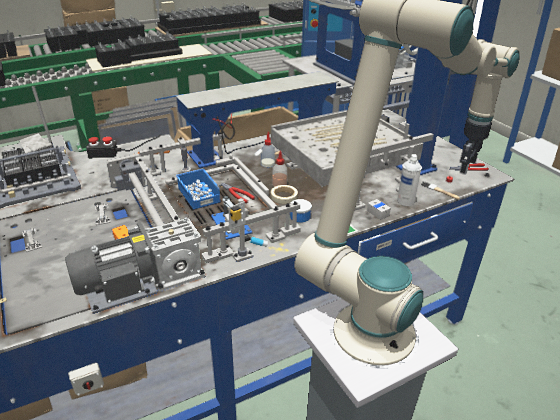

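View pics/top0.png

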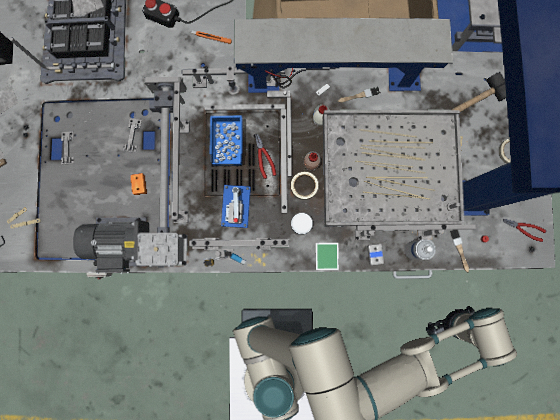

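The top view shows the fixture near (236,206), the green mark at (327,256) and the striped block at (376,254). The tin is at (302,223), the tape at (304,185) and the spray can at (424,247). The orange decoy is at (137,184).

```bash
python3 - <<'E'
import cv2,numpy as np
t=cv2.imread("pics/top0.png");s=cv2.imread("pics/scene0.png")
a=cv2.resize(t[175:275,190:400],None,fx=3.8,fy=3.8,interpolation=cv2.INTER_CUBIC)   
b=cv2.resize(s[180:260,200:400],None,fx=3.8,fy=3.8,interpolation=cv2.INTER_CUBIC)[:220]
a=a[:, :760];cv2.imwrite("pics/c0.png",np.vstack([a[:380],b[:220,:760]]))
E
```

```text
(no output)
```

View pics/c0.png

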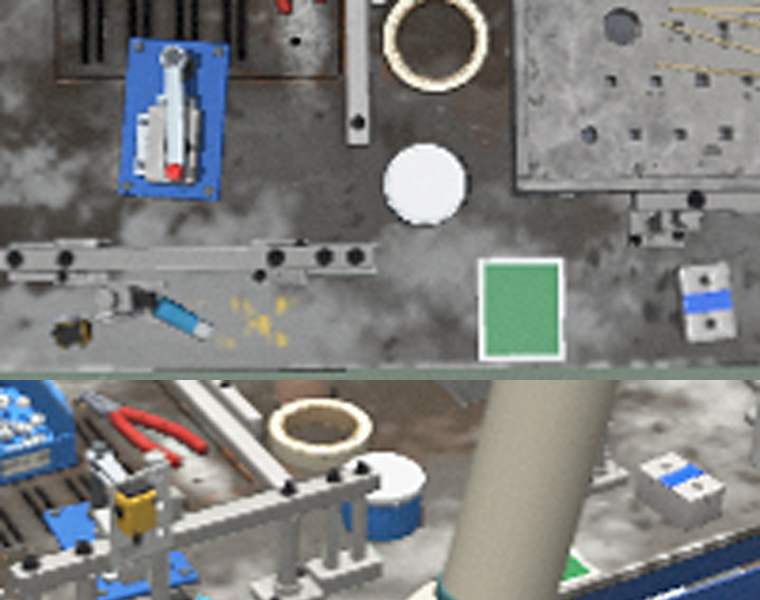

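The crop shows the fixture's blue base, tilted a few degrees, with its x axis pointing up in the image and the pivot at (172,57). The red knob is at (173,171), and the clip lies over the block. The guide rail is in front at y≈258. The green mark is at (521,309) and the striped block at (707,302), also slightly turned.

```bash
cat > h.py <<'E'
import cv2,numpy as np
from scipy.spatial.transform import Rotation as R
from cell import *
def rays(f,uv):
    K=np.array([[f["fx"],0,f["cx"]],[0,f["fy"],f["cy"]],[0,0,1]])
    p=cv2.undistortPoints(np.float64(uv).reshape(-1,1,2),K,f["dist"]).reshape(-1,2)
    return np.c_[p,np.ones(len(p))]@R.from_rotvec(f["orientation"]).as_matrix().T
def plane(f,uv,z):
    d=rays(f,uv);return f["eye"]+d*((z-f["eye"][2])/d[:,2])[:,None]
def cloud(f):
    v,u=np.mgrid[:420,:560];d=rays(f,np.c_[u.ravel(),v.ravel()])
    return (f["eye"]+d*f["depth"].reshape(-1,1)).reshape(420,560,3)
def tri(f1,u1,f2,u2):
    a,b=rays(f1,[u1])[0],rays(f2,[u2])[0]
    t=np.linalg.lstsq(np.c_[a,-b],f2["eye"]-f1["eye"],rcond=None)[0]
    p,q=f1["eye"]+a*t[0],f2["eye"]+b*t[1];return (p+q)/2,np.linalg.norm(p-q)
def mask(f,h0,h1,s=110,v=60):
    h=cv2.cvtColor(f["color"],cv2.COLOR_BGR2HSV)
    return ((h[...,0]>=h0)&(h[...,0]<=h1)&(h[...,1]>s)&(h[...,2]>v))
def box(m,x0,x1,y0,y1):
    k=np.zeros_like(m);k[y0:y1,x0:x1]=m[y0:y1,x0:x1];return k
def cen(m):
    v,u=np.nonzero(m);return np.array([u.mean(),v.mean()])
def rect(P):  # footprint of points: centre, size, angle of 1st side
    c,s,a=cv2.minAreaRect(np.float32(P[:,:2]*1000));return np.round(c,1),np.round(s,1),a
E
python3 - <<'E'
from h import *
np.set_printoptions(precision=4,suppress=True)
T=np.load("top0.npy",allow_pickle=True).item();S=np.load("scene0.npy",allow_pickle=True).item()
CT,CS=cloud(T),cloud(S)
def pts(f,m,z):
    v,u=np.nonzero(m);return plane(f,np.c_[u,v],z)
m=box(mask(T,100,130),215,255,180,235);print("plate",m.sum(),rect(pts(T,m,.008)),"z",np.median(CT[m][:,2]))
m=box(mask(T,45,85),310,345,235,275);print("green",m.sum(),rect(pts(T,m,0)),plane(T,[cen(m)],0))
mt=box(mask(T,100,130),360,395,235,270);ms=box(mask(S,100,130),365,390,195,215)
print("stripe",mt.sum(),ms.sum(),cen(mt),cen(ms),tri(T,cen(mt),S,cen(ms)),plane(T,[cen(mt)],.035),"z",np.median(CT[mt][:,2]),np.median(CS[ms][:,2]))
h=CT[...,2]
m=box((h>.02)&(h<.05),355,400,235,275);v,u=np.nonzero(m);print("blk",m.sum(),rect(pts(T,m,.035)),np.median(CT[m][:,2]))
c=CS[(np.abs(CS[...,0]-.36)<.1)&(np.abs(CS[...,1]+.37)<.12)&(CS[...,2]>.025)&(CS[...,2]<.045)];print("blk scene top",len(c),len(c) and rect(c))
h0=cv2.cvtColor(T["color"],cv2.COLOR_BGR2HSV)
red=lambda f:mask(f,0,6,130)|mask(f,174,180,130)
mt=box(red(T),230,242,213,226);ms=box(red(S),200,260,190,240);print("knob",mt.sum(),ms.sum(),cen(mt),plane(T,[cen(mt)],.096))
m=box((h>.076)&(h<.095),225,250,178,200);print("pivot",m.sum(),m.any() and (cen(m),plane(T,[cen(m)],.083)))
m=box((h>.062)&(h<.09),225,250,178,230);print("arm",m.sum(),rect(pts(T,m,.074)))
for y in range(184,228,2):print(y,(h[y,218:254:2]*1000).round().astype(int))
m=box(h>.03,285,320,205,240);print("tin",plane(T,[cen(m)],.05));
m=box((h>.08),405,450,225,270);print("can",CT[m].mean(0),CT[m][:,2].max())
E
```

```text
plate 643 (array([615.9, 134.3]), array([ 97.1, 149.5]), 86.17292022705078) z 0.00859422903831808
green 12 (array([ 441.8, -222.6]), array([ 0. , 63.9]), 89.10716247558594) [[ 0.4491 -0.2227  0.    ]]
stripe 59 34 [375.8305 253.8814] [378.9412 204.6765] (array([ 0.4412, -0.3575,  0.0346]), np.float64(0.0018899268175454691)) [[ 0.4406 -0.3582  0.035 ]] z 0.036366903616946056 0.03522676808702152
blk 274 (array([ 460.3, -347.6]), array([124.2,  66. ]), 27.581844329833984) 0.0353759882917567
blk scene top 208 (array([ 429.8, -410.1]), array([ 58. , 157.4]), 0.1533135622739792)
knob 14 113 [235.5    219.7143] [[0.5593 0.1257 0.096 ]]
pivot 37 (array([234.7568, 191.5135]), array([[0.6573, 0.1297, 0.083 ]]))
arm 157 (array([613.7, 129.6]), array([121.2,  20.8]), 0.15816612541675568)
184 [  7  -7   4 -69  -5 -68   0  -9  -3 -73  -4 -74   7   0  -2   1 -73 -12]
186 [ -3 -12   1  -3  10  16   8   7   6  13  12   6   8   9   7  13 -60 -11]
188 [  -1    6 1734   20   16   -1    3   65   82   82   11   11    4   10
   14   11  -70   -8]
190 [  -9    0 1734   13   -3    1    3   81   86   83   69 
[... 645 characters left out ...]
   40   49    8    5
    4   10   -8    5]
210 [ 1  2  7 18 22 22 52 45 80 79 47 45  1 10  7  4 -2  1]
212 [ 2  2  7 12 10 41 42 48 77 81 61 46 12  4 13 -3 -4 -4]
214 [ 4  7 12  6 16 40 48 41 78 75 64 50 11 14 13  7  3  2]
216 [ 1  5  6 14 16 47 44 52 75 79 60 45 10  6  7 -3  6  2]
218 [  -3   -5    9    2   15   48 1734   44   95   95   50   46   13    9
    3    8   -1   -3]
220 [-4  0  1  2 24 39 42 43 97 94 41 39  5  7  6  9 -4  1]
222 [-7 -2  8 15 11 48 42 41 48 81 42 42 12  8  2  2  1 -6]
224 [ 2  0 11  3  6 11  7  4 11 11  7 16 12 19 16 -2  1 -4]
226 [ 1 -3  6 10  6  6  9 13 13 12 11 15 11 11 10 -2 -5  2]
tin [[ 0.5493 -0.0981  0.05  ]]
can [ 0.4815 -0.4861  0.1981] 1.7335804540791744
```

```bash
python3 - <<'E'
from h import *
np.set_printoptions(precision=4,suppress=True)
T=np.load("top0.npy",allow_pickle=True).item();S=np.load("scene0.npy",allow_pickle=True).item()
CT,CS=cloud(T),cloud(S);h=CT[...,2]
def pts(f,m,z):
    v,u=np.nonzero(m);return plane(f,np.c_[u,v],z)
def comp(m,u,v):
    n,l=cv2.connectedComponents(m.astype(np.uint8),connectivity=4);return l==l[v,u]
hs=cv2.cvtColor(T["color"],cv2.COLOR_BGR2HSV);print(hs[256,327])
m=box(mask(T,45,95,60,40),310,345,235,275);print("green",m.sum(),rect(pts(T,m,0)),plane(T,[cen(m)],0))
hm=cv2.medianBlur(h.astype(np.float32),3)
m=comp((hm>.018)&(hm<.06),376,254);print("next",m.sum(),rect(pts(T,m,.035)),plane(T,[cen(m)],.035))
m=comp((T["color"].min(2)>120)&box(np.ones_like(m),362,390,240,270)|box(mask(T,100,130),360,395,235,270),376,254);print("next col",m.sum(),rect(pts(T,m,.035)),plane(T,[cen(m)],.035))
# stripe axis
q=pts(T,box(mask(T,100,130),360,395,235,270),.035)[:,:2];w,V=np.linalg.eigh(np.cov(q.T));print("stripe dir deg",np.degrees(np.arctan2(*V[::-1,1])))
v,u=np.nonzero(m);w,V=np.linalg.eigh(np.cov(pts(T,m,.035)[:,:2].T));print("long dir deg",np.degrees(np.arctan2(*V[::-1,1])))
m=comp((hm>.028),234,210);m&=(hm<.06);print("done",m.sum(),rect(pts(T,m,.043)))
m=box(hm>.03,270,300,90,215);print("bar",rect(pts(T,m,.05)),np.median(h[m]),np.percentile(h[m],95))
s=read_state();M=R.from_rotvec(s["orientation"]).as_matrix();print(M)
# post & rail heights
for n,(x0,x1,y0,y1) in dict(post=(.41,.45,.15,.19),rail=(.46,.5,-.06,.3)).items():
    for C in(CT,CS):
        k=(C[...,0]>x0)&(C[...,0]<x1)&(C[...,1]>y0)&(C[...,1]<y1)&(C[...,2]>.06);print(n,k.sum(),C[k].min(0),C[k].max(0))
E
```

```text
[ 70  97 166]
green 437 (array([ 435. , -190.6]), array([64.2, 78.3]), 89.27506256103516) [[ 0.4349 -0.1905  0.    ]]
next 275 (array([ 439. , -357.2]), array([70.6, 48.3]), 6.9264421463012695) [[ 0.4396 -0.3572  0.035 ]]
next col 266 (array([ 440.2, -360.8]), array([52.9, 69.7]), 89.37383270263672) [[ 0.4401 -0.3594  0.035 ]]
stripe dir deg 95.71848448033677
long dir deg -179.0381502050836
done 181 (array([609.9, 134.4]), array([109.2,  45.6]), 0.008712860755622387)
bar (array([802.2, -62.6]), array([445.2,  23.6]), 4.311373233795166) 0.030322368487051943 0.05145035402714704
[[ 0.9086  0.4176 -0.0005]
 [ 0.4176 -0.9086  0.0016]
 [ 0.0002 -0.0017 -1.    ]]
post 88 [0.4115 0.15   0.065 ] [0.4498 0.19   0.2142]
post 286 [0.4102 0.1503 0.0608] [0.4499 0.1898 0.213 ]
rail 591 [ 0.471  -0.0478  0.094 ] [0.4911 0.2786 0.1285]
rail 906 [ 0.4667 -0.0526  0.06  ] [0.4955 0.2824 0.1235]
```

>>> {"api": "move_arm", "payload": {
  "moves": [
    [0,0,-3,0,0,6.2,-1],
    [0,0,-3,0,0,6.2,-1],
    [0,0,-3,0,0,6.2,-0.5],
    [0,0,-3,0,0,6.1,0.2],
    [13.3,-26.8,0,0,0,0,0.2],
    [13.3,-26.8,0,0,0,0,0.2],
    [13.3,-26.8,0,0,0,0,0.2],
    [13.3,-26.8,0,0,0,0,0.2],
    [13.3,-26.8,0,0,0,0,0.2],
    [13.3,-26.8,0,0,0,0,0.2],
    [13.3,-26.8,0,0,0,0,0.2],
    [13.3,-26.8,0,0,0,0,0.2],
    [13.3,-26.8,0,0,0,0,0.2],
    [13.3,-26.8,0,0,0,0,0.2],
    [13.3,-26.8,0,0,0,0,0.2],
    [13.3,-26.8,0,0,0,0,0.2],
    [0,0,0,0,0,0,0.2]
  ]
}}

```text
time: 1.52
tcp_pos: [0.401, -0.1963, 0.2431]
orientation: [-3.138, -0.007, -0.001]
ft_force: [-1.0, 0.1, 0.7]
finger_gap: 0.0342
```

>>> {"api": "move_arm", "payload": {
  "moves": [
    [9,-23,0,0,0,0,0.2],
    [9,-23,0,0,0,0,0.2],
    [9,-23,0,0,0,0,0.2],
    [9,-23,0,0,0,0,0.2],
    [9,-23,0,0,0,0,0.2],
    [9,-23,0,0,0,0,0.2],
    [9,-23,0,0,0,0,0.2],
    [9,-23,0,0,0,0,0.2],
    [14,-23,0,0,0,0,0.2],
    [14,-23,0,0,0,0,0.2],
    [14,-23,0,0,0,0,0.2],
    [14,-23,0,0,0,0,0.2],
    [15,-23,0,0,0,0,0.2],
    [15,-23,0,0,0,0,0.2],
    [0,0,0,0,0,0,0.2]
  ]
}}

```text
time: 2.77
tcp_pos: [0.5605, 0.1244, 0.2424]
orientation: [-3.139, -0.004, -0.002]
ft_force: [-0.1, -0.5, 1.1]
finger_gap: 0.0342
```

```bash
python3 - <<'E'
from h import *
print(read_state()["tcp_pos"],read_state()["joint_pos"])
S=grab_frame("scene");cv2.imwrite("pics/s1.png",cv2.resize(S["color"][90:270,90:350],None,fx=2.6,fy=2.6,interpolation=cv2.INTER_CUBIC))
E
```

```text
[0.56054052 0.12435955 0.2424028 ] [0.09566428 0.26766533 1.48899135 0.00237077 1.38321767 1.66350908]
```

View pics/s1.png

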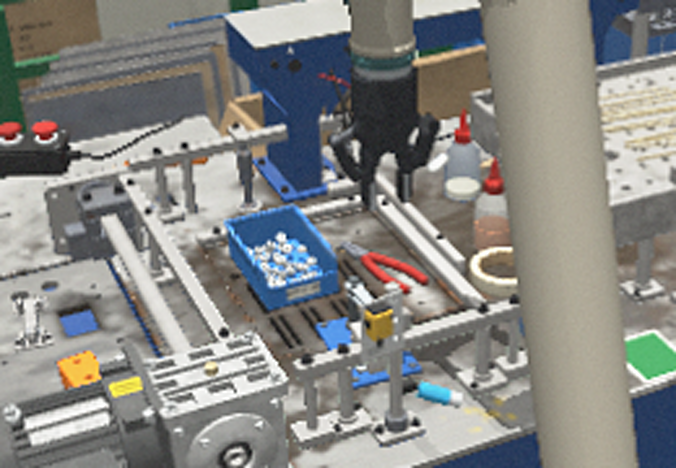

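The gripper stands over the clip, which the sensor post at crop (378,330) hides in this view. Nothing has been touched. I'm lowering it to straddle the knob.

>>> {"api": "move_arm", "payload": {
  "moves": [
    [0,0,28,0,0,0,0.2],
    [0,0,28,0,0,0,0.2],
    [0,0,28,0,0,0,0.2],
    [0,0,28,0,0,0,0.2],
    [0,0,28,0,0,0,0.2],
    [0,0,14,0,0,0,0.2],
    [0,0,12,0,0,0,0.2],
    [0,0,0,0,0,0,0.2]
  ]
}}

```text
time: 3.48
tcp_pos: [0.5551, 0.1194, 0.0744]
orientation: [3.14, -0.002, -0.011]
ft_force: [0.2, -0.9, 0.9]
finger_gap: 0.0343
```

>>> {"api": "move_arm", "payload": {
  "moves": [
    [4,-6,0,0,0,0,0.2],
    [0.4,9.2,0,0,0,-5,0.2],
    [0.4,9.2,0,0,0,-5,0.2],
    [0.4,9.2,0,0,0,-5,0.2],
    [0.4,9.2,0,0,0,-5,0.2],
    [0.4,9.2,0,0,0,-5,0.2],
    [0.4,9.2,0,0,0,-5,0.2],
    [0,0,0,0,0,0,0.2]
  ]
}}

```text
time: 4.15
tcp_pos: [0.5781, 0.0729, 0.0789]
orientation: [3.033, 0.812, 0.006]
ft_force: [-0.2, -0.4, 0.1]
finger_gap: 0.034
```

>>> {"api": "move_arm", "payload": {
  "moves": [
    [0,9.2,0,0,0,-5,0.2],
    [0,9.2,0,0,0,-5,0.2],
    [0,9.2,0,0,0,-5,0.2],
    [0.4,9.2,0,0,0,-5,0.2],
    [0.4,9.2,0,0,0,-5,0.2],
    [0.4,9.2,0,0,0,-5,0.2],
    [0.4,9.2,0,0,0,-5,0.2],
    [0.4,9.2,0,0,0,-5,0.2],
    [0.4,9.2,0,0,0,-5,0.2],
    [0.4,9.2,0,0,0,-5,0.2],
    [0,0,0,0,0,0,0.2]
  ]
}}

```text
time: 5.07
tcp_pos: [0.6503, 0.0221, 0.0783]
orientation: [2.406, 2.016, 0.004]
ft_force: [-0.0, -1.2, 0.2]
finger_gap: 0.0341
```

```bash
python3 - <<'E'
from h import *
np.set_printoptions(precision=4,suppress=True)
s=read_state();print(s["tcp_pos"],s["orientation"],s["joint_pos"])
S=grab_frame("top");cv2.imwrite("pics/t1.png",cv2.resize(S["color"][170:280,190:400],None,fx=3.6,fy=3.6,interpolation=cv2.INTER_CUBIC))
E
```

```text
[0.6503 0.0221 0.0783] [2.406  2.0162 0.0037] [-0.0728  0.4964  1.5534 -0.0001  1.0883  0.1032]
```

View pics/t1.png

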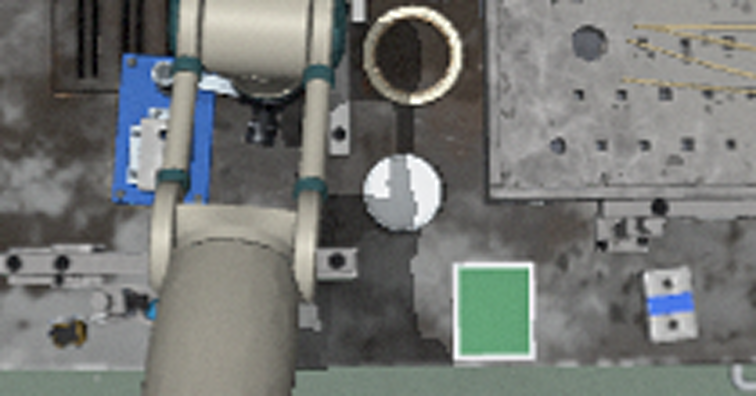

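The clip arm now points right from the pivot at (162,73), well clear of the block. I'm lifting, turning back and stepping aside to look at the block.

>>> {"api": "move_arm", "payload": {
  "moves": [
    [0,0,-20,0,0,0,0.2],
    [0,0,-30,0,0,0,0.2],
    [0,0,-30,0,0,7,-1],
    [0,0,-30,0,0,7,-1],
    [0,0,-30,0,0,7,-1],
    [0,0,-22,0,0,7,-1],
    [0,0,0,0,0,7,-1],
    [0,0,0,0,0,7,-1],
    [0,0,0,0,0,7,-1],
    [0,0,0,0,0,7,-1],
    [0,0,0,0,0,7,-1],
    [0,0,0,0,0,7,-1],
    [0,0,0,0,0,7,-1],
    [0,0,0,0,0,7,-1],
    [-20,22,0,0,0,0,-1],
    [-20,22,0,0,0,0,-1],
    [-20,22,0,0,0,0,-1],
    [-20,22,0,0,0,0,-1],
    [-20,22,0,0,0,0,-1],
    [-20,22,0,0,0,0,-1]
  ]
}}

```text
time: 6.78
tcp_pos: [0.5173, -0.1011, 0.2397]
orientation: [3.139, -0.115, 0.0]
ft_force: [0.4, -0.2, 0.5]
finger_gap: 0.0858
```

```bash
cat > fx.py <<'E'
from h import *
np.set_printoptions(precision=4,suppress=True)
def pts(f,m,z):
    v,u=np.nonzero(m);return plane(f,np.c_[u,v],z)
NEST=np.array([.5898,.1340]);YAW=np.radians(-3.8);Q=np.array([[np.cos(YAW),np.sin(YAW)],[-np.sin(YAW),np.cos(YAW)]])
s=read_state();print("tcp",s["tcp_pos"],"yaw",np.degrees(2*np.arctan2(s["orientation"][1],s["orientation"][0])))
def fixt(T):
    C=cloud(T);h=cv2.medianBlur(C[...,2].astype(np.float32),3)
    m=box(mask(T,100,130),215,255,180,235);print("plate",m.sum(),rect(pts(T,m,.008)))
    L=(C[...,:2]-NEST)@Q.T
    k=(h>.031)&(h<.055)&(abs(L[...,0])<.055)&(abs(L[...,1])<.045)
    n,l,st,_=cv2.connectedComponentsWithStats(k.astype(np.uint8),connectivity=4);k=l==1+st[1:,4].argmax()
    P=pts(T,k,.043);print("block",k.sum(),rect(P),P.mean(0),"fixture mm",Q@(P.mean(0)[:2]-NEST)*1000)
E
python3 - <<'E'
from fx import *
T=grab_frame("top");np.save("top1.npy",T,allow_pickle=True);fixt(T)
cv2.imwrite("pics/t2.png",cv2.resize(T["color"][170:280,190:330],None,fx=5,fy=5,interpolation=cv2.INTER_CUBIC))
E
```

```text
tcp [ 0.5173 -0.1011  0.2397] yaw -4.194703587109022
plate 630 (array([615.9, 134.9]), array([ 96.6, 149.9]), 85.86205291748047)
block 256 (array([588.8, 134.4]), array([45.7, 66.8]), 89.5915756225586) [0.5888 0.1342 0.043 ] fixture mm [-1.0482  0.1216]
```

View pics/t2.png

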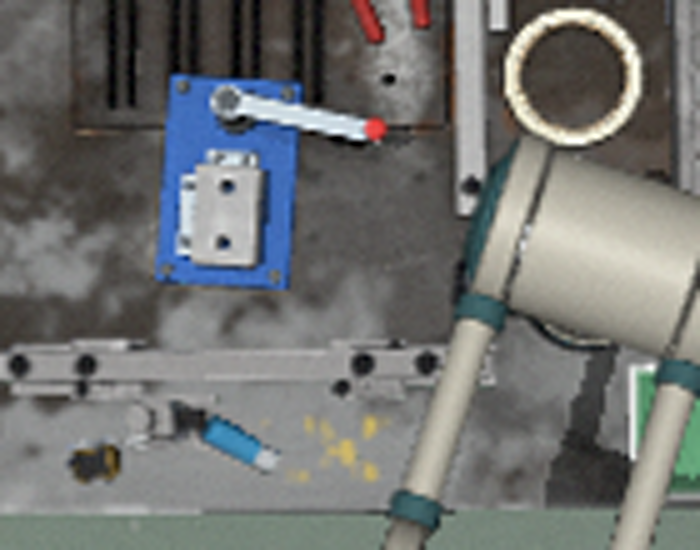

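The clip is well out, with its knob at crop (375,128). The block sits undisturbed in the seat at (228,215), at 588.8, 134.2 mm and yaw about -4°.

>>> {"api": "move_arm", "payload": {
  "moves": [
    [5.5,-24,0,0,0,0,-1],
    [5.5,-24,0,0,0,0,-1],
    [5.5,-24,0,0,0,0,-1],
    [5.5,-24,0,0,0,0,-1],
    [5.5,-24,0,0,0,0,-1],
    [5.5,-24,0,0,0,0,-1],
    [5.5,-24,0,0,0,0,-1],
    [5.5,-24,0,0,0,0,-1],
    [5.5,-24,0,0,0,0,-1],
    [5.5,-24,0,0,0,0,-1],
    [0,0,28,0,0,0,-1],
    [0,0,28,0,0,0,-1],
    [0,0,28,0,0,0,-1],
    [0,0,28,0,0,0,-1],
    [0,0,28,0,0,0,-1],
    [0,0,0,0,0,0,-1]
  ]
}}

```text
time: 8.17
tcp_pos: [0.5859, 0.1346, 0.0942]
orientation: [3.138, -0.114, -0.018]
ft_force: [-1.5, -0.4, -0.2]
finger_gap: 0.0853
```

>>> {"api": "move_arm", "payload": {
  "moves": [
    [2,0,20,0,0,0,-1],
    [0,0,20,0,0,0,-1],
    [0,0,20,0,0,0,-1],
    [0,0,10,0,0,0,-1],
    [0,0,8,0,0,0,-1],
    [0,0,0,0,0,0,-1]
  ]
}}

```text
time: 8.67
tcp_pos: [0.5924, 0.1345, 0.0209]
orientation: [3.139, -0.111, -0.002]
ft_force: [-0.9, -0.2, -0.9]
finger_gap: 0.0857
```

>>> {"api": "move_arm", "payload": {
  "moves": [
    [-3,0,4,0,0,0,-1],
    [0,0,0,0,0,0,0.1],
    [0,0,0,0,0,0,0.3],
    [0,0,0,0,0,0,0.5],
    [0,0,0,0,0,0,0.5],
    [0,0,0,0,0,0,0.5],
    [0,0,0,0,0,0,0.5]
  ],
  "force": 70
}}

```text
time: 9.25
tcp_pos: [0.5907, 0.1345, 0.0185]
orientation: [3.139, -0.11, 0.003]
ft_force: [-1.2, -0.4, 6.9]
finger_gap: 0.0437
```

>>> {"api": "move_arm", "payload": {
  "moves": [
    [0,0,-10,0,0,0,0.5],
    [0,0,-25,0,0,0,0.5],
    [0,0,-28,0,0,0,0.5],
    [0,0,-28,0,0,0,0.5],
    [0,0,-28,0,0,0,0.5],
    [0,0,-28,0,0,0,0.5],
    [0,0,-28,0,0,0,0.5],
    [0,0,0,0,0,0,0.5]
  ]
}}

```text
time: 9.92
tcp_pos: [0.5928, 0.1353, 0.1982]
orientation: [-3.138, 0.11, -0.016]
ft_force: [3.1, -0.6, -3.5]
finger_gap: 0.0435
```

>>> {"api": "move_arm", "payload": {
  "moves": [
    [-12.8,24.7,0,0,0,0,0.5],
    [-12.8,24.7,0,0,0,0,0.5],
    [-12.8,24.7,0,0,0,0,0.5],
    [-12.8,24.7,0,0,0,0,0.5],
    [-12.8,24.7,0,0,0,0,0.5],
    [-12.8,24.7,0,0,0,0,0.5],
    [-12.8,24.7,0,0,0,0,0.5],
    [-12.8,24.7,0,0,0,0,0.5],
    [-12.8,24.7,0,0,0,0,0.5],
    [-3.4,22.4,0,0,0,0,0.5],
    [-3.4,22.4,0,0,0,0,0.5],
    [-3.4,22.4,0,0,0,0,0.5],
    [-3.4,22.4,0,0,0,0,0.5],
    [-3.4,22.4,0,0,0,0,0.5],
    [0,0,0,0,0,0,0.5],
    [0,0,0,0,0,0,0.5]
  ]
}}

```text
time: 11.25
tcp_pos: [0.4333, -0.1897, 0.1908]
orientation: [-3.137, 0.114, 0.004]
ft_force: [-0.0, 1.1, -5.3]
finger_gap: 0.0443
```

>>> {"api": "move_arm", "payload": {
  "moves": [
    [1,0,28,0,0,0,0.5],
    [0,0,28,0,0,0,0.5],
    [0,0,28,0,0,0,0.5],
    [0,0,28,0,0,0,0.5],
    [0,0,28,0,0,0,0.5],
    [0,0,20,0,0,0,0.5],
    [0,0,8,0,0,0,0.5],
    [0,0,0,0,0,0,0.5],
    [0,0,0,0,0,0,0.5]
  ]
}}

```text
time: 12.0
tcp_pos: [0.4358, -0.1891, 0.0243]
orientation: [-3.139, 0.109, 0.001]
ft_force: [0.7, 0.2, -4.8]
finger_gap: 0.0437
```

>>> {"api": "move_arm", "payload": {
  "moves": [
    [0,0,6,0,0,0,0.5],
    [0,0,4,0,0,0,0.5],
    [0,0,3,0,0,0,0.5],
    [0,0,0,0,0,0,0.5],
    [0,0,0,0,0,0,0.5]
  ]
}}

```text
time: 12.42
tcp_pos: [0.4356, -0.1897, 0.0115]
orientation: [3.14, -0.11, 0.0]
ft_force: [-0.2, 0.2, -4.2]
finger_gap: 0.0439
```

>>> {"api": "move_arm", "payload": {
  "moves": [
    [0,0,2,0,0,0,0.5],
    [0,0,0,0,0,0,0.5],
    [0,0,0,0,0,0,0.3],
    [0,0,0,0,0,0,0],
    [0,0,0,0,0,0,-0.4],
    [0,0,0,0,0,0,-0.4],
    [0,0,-10,0,0,0,-0.6],
    [0,0,-25,0,0,0,-1],
    [0,0,-30,0,0,0,-1],
    [0,0,-30,0,0,0,-1],
    [0,0,-30,0,0,0,-1],
    [0,0,-30,0,0,0,-1],
    [0,0,-30,0,0,0,-1],
    [-20,0,0,0,0,0,-1],
    [-28,0,0,0,0,0,-1],
    [-28,0,0,0,0,0,-1],
    [0,0,0,0,0,0,-1]
  ]
}}

```text
time: 13.83
tcp_pos: [0.355, -0.1826, 0.1941]
orientation: [-3.139, 0.111, 0.006]
ft_force: [0.3, -0.3, -0.3]
finger_gap: 0.0851
```

```bash
python3 - <<'E'
from fx import *
T=grab_frame("top");S=grab_frame("scene")
C=cloud(T);h=cv2.medianBlur(C[...,2].astype(np.float32),3)
for n,c in dict(done=(.435,-.1905),next=(.4395,-.3575)).items():
    for nm,c_ in(("top",C),("scene",cloud(S))):
        hh=c_[...,2]
        k=(hh>.022)&(hh<.05)&(np.hypot(c_[...,0]-c[0],c_[...,1]-c[1])<.055)
        P=c_[k];print(n,nm,k.sum(),len(P)>20 and (rect(P),np.median(P,0)))
cv2.imwrite("pics/t3.png",np.vstack([cv2.resize(T["color"][170:280,190:400],(756,396)),cv2.resize(S["color"][160:260,300:500],(756,378))[:200]]))
E
```

```text
tcp [ 0.355  -0.1826  0.1941] yaw 355.93175853348873
done top 246 ((array([ 434.6, -189.1]), array([45.6, 69.9]), 86.90644836425781), array([ 0.4366, -0.1873,  0.0354]))
done scene 209 ((array([ 436.1, -187.9]), array([49.3, 75. ]), 86.19058990478516), array([ 0.43  , -0.1842,  0.0332]))
next top 265 ((array([ 439.4, -358.4]), array([70.1, 46.7]), 5.436439037322998), array([ 0.4401, -0.3582,  0.0353]))
next scene 200 ((array([ 440.3, -353.6]), array([77. , 52.2]), 6.633114337921143), array([ 0.4377, -0.3518,  0.033 ]))
```

View pics/t3.png

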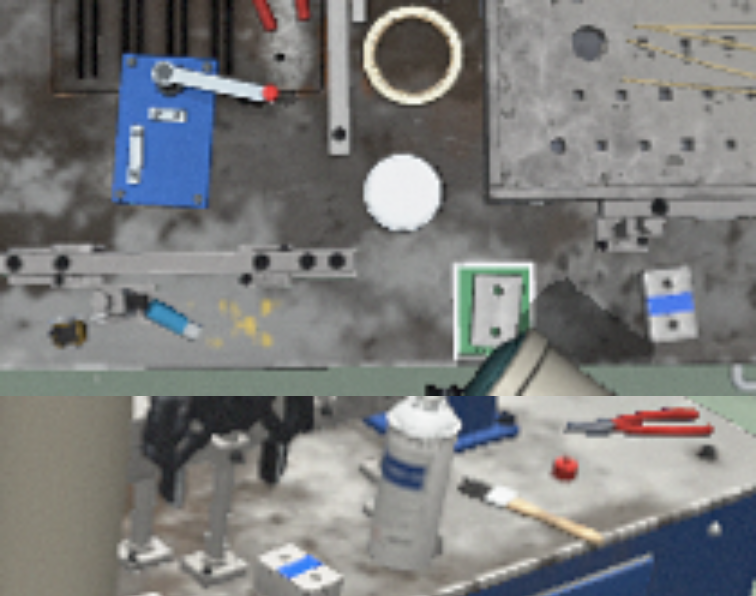

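The finished block lies inside the green mark at crop (497,310), about 2 mm off centre. The striped block is unmoved at (669,303), and nothing else has been disturbed. Next comes the striped block.

>>> {"api": "move_arm", "payload": {
  "moves": [
    [0,0,0,0,0,-5,-1],
    [0,0,0,0,0,-4.9,-1],
    [8.3,22.9,0,0,0,0,-1],
    [8.3,22.9,0,0,0,0,-1],
    [8.3,22.9,0,0,0,0,-1],
    [8.3,22.9,0,0,0,0,-1],
    [8.3,22.9,0,0,0,0,-1],
    [8.3,22.9,0,0,0,0,-1],
    [8.3,22.9,0,0,0,0,-1],
    [8.3,22.9,0,0,0,0,-1],
    [0,0,28,0,0,0,-1],
    [0,0,28,0,0,0,-1],
    [0,0,28,0,0,0,-1],
    [0,0,20,0,0,0,-1],
    [0,0,0,0,0,0,-1],
    [0,0,0,0,0,0,-1]
  ]
}}

```text
time: 15.27
tcp_pos: [0.4452, -0.3597, 0.0892]
orientation: [-3.136, -0.162, 0.002]
ft_force: [-0.1, -0.0, -0.7]
finger_gap: 0.0855
```

>>> {"api": "move_arm", "payload": {
  "moves": [
    [-5,-2,25,0,0,0,-1],
    [0,0,25,0,0,0,-1],
    [0,0,16,0,0,0,-1],
    [0,0,8,0,0,0,-1],
    [0,0,0,0,0,0,-1],
    [0,0,0,0,0,0,-1]
  ]
}}

```text
time: 15.77
tcp_pos: [0.4406, -0.3593, 0.0175]
orientation: [3.135, 0.161, 0.003]
ft_force: [0.3, -0.5, -0.4]
finger_gap: 0.0849
```

>>> {"api": "move_arm", "payload": {
  "moves": [
    [0,0,4,0,0,0,-1],
    [0,0,0,0,0,0,0.1],
    [0,0,0,0,0,0,0.3],
    [0,0,0,0,0,0,0.5],
    [0,0,0,0,0,0,0.5],
    [0,0,0,0,0,0,0.5],
    [0,0,0,0,0,0,0.5]
  ],
  "force": 70
}}

```text
time: 16.35
tcp_pos: [0.4398, -0.3585, 0.0132]
orientation: [3.137, 0.161, 0.002]
ft_force: [-0.1, 1.6, 5.1]
finger_gap: 0.0435
```

>>> {"api": "move_arm", "payload": {
  "moves": [
    [0,0,-10,0,0,0,0.5],
    [0,0,-25,0,0,0,0.5],
    [0,0,-30,0,0,0,0.5],
    [0,0,-30,0,0,0,0.5],
    [0,0,-30,0,0,0,0.5],
    [0,0,-30,0,0,0,0.5],
    [0,0,-30,0,0,5,0.5],
    [0,0,0,0,0,4.9,0.5],
    [-0.5,-23.1,0,0,0,0,0.5],
    [-0.5,-23.1,0,0,0,0,0.5],
    [-0.5,-23.1,0,0,0,0,0.5],
    [-0.5,-23.1,0,0,0,0,0.5],
    [-0.5,-23.1,0,0,0,0,0.5],
    [-0.5,-23.1,0,0,0,0,0.5],
    [-0.5,-23.1,0,0,0,0,0.5],
    [-0.5,-23.1,0,0,0,0,0.5],
    [-0.5,-23.1,0,0,0,0,0.5],
    [0,0,0,0,0,0,0.5]
  ]
}}

```text
time: 17.85
tcp_pos: [0.4476, -0.1457, 0.1966]
orientation: [-3.135, 0.106, 0.005]
ft_force: [-0.1, 0.1, -5.0]
finger_gap: 0.0436
```

>>> {"api": "move_arm", "payload": {
  "moves": [
    [2.3,-24.2,0,0,0,0,0.5],
    [2.3,-24.2,0,0,0,0,0.5],
    [2.3,-24.2,0,0,0,0,0.5],
    [2.3,-24.2,0,0,0,0,0.5],
    [2.3,-24.2,0,0,0,0,0.5],
    [14.3,-23.5,0,0,0,0,0.5],
    [14.3,-23.5,0,0,0,0,0.5],
    [14.3,-23.5,0,0,0,0,0.5],
    [14.3,-23.5,0,0,0,0,0.5],
    [14.3,-23.5,0,0,0,0,0.5],
    [14.3,-23.5,0,0,0,0,0.5],
    [14.3,-23.5,0,0,0,0,0.5],
    [0,0,0,0,0,0,0.5],
    [0,0,0,0,0,0,0.5]
  ]
}}

```text
time: 19.02
tcp_pos: [0.5807, 0.1272, 0.1961]
orientation: [3.139, -0.107, -0.004]
ft_force: [-0.1, -0.3, -4.8]
finger_gap: 0.0439
```

>>> {"api": "move_arm", "payload": {
  "moves": [
    [0,0,28,0,0,0,0.5],
    [0,0,28,0,0,0,0.5],
    [0,0,28,0,0,0,0.5],
    [0,0,28,0,0,0,0.5],
    [0,0,25,0,0,0,0.5],
    [0,0,14,0,0,0,0.5],
    [0,0,0,0,0,0,0.5],
    [0,0,0,0,0,0,0.5]
  ]
}}

```text
time: 19.68
tcp_pos: [0.5796, 0.1254, 0.0456]
orientation: [3.139, -0.111, -0.005]
ft_force: [0.9, 0.2, -4.7]
finger_gap: 0.0433
```

>>> {"api": "move_arm", "payload": {
  "moves": [
    [1,-2,12,0,0,0,0.5],
    [0,0,8,0,0,0,0.5],
    [0,0,3,0,0,0,0.5],
    [0,0,0,0,0,0,0.5],
    [0,0,0,0,0,0,0.5]
  ]
}}

```text
time: 20.1
tcp_pos: [0.5819, 0.1284, 0.0233]
orientation: [3.14, -0.11, -0.0]
ft_force: [-0.5, 0.4, -6.2]
finger_gap: 0.0437
```

>>> {"api": "move_arm", "payload": {
  "moves": [
    [0,0,1.5,0,0,0,0.5],
    [0,-2,0,0,0,0,0.5],
    [0,-2,0,0,0,0,0.5],
    [0,-1,0,0,0,0,0.5],
    [0,0,0,0,0,0,0.5]
  ]
}}

```text
time: 20.52
tcp_pos: [0.5824, 0.1338, 0.022]
orientation: [-3.14, 0.11, -0.001]
ft_force: [-0.1, 0.1, -4.7]
finger_gap: 0.0434
```

>>> {"api": "move_arm", "payload": {
  "moves": [
    [2,0,0,0,0,0,0.5],
    [2,0,0,0,0,0,0.5],
    [2,0,0,0,0,0,0.5],
    [0,0,0,0,0,0,0.5]
  ]
}}

```text
time: 20.85
tcp_pos: [0.5892, 0.1328, 0.0219]
orientation: [3.14, -0.11, 0.002]
ft_force: [-0.6, -0.2, -4.2]
finger_gap: 0.0438
```

>>> {"api": "move_arm", "payload": {
  "moves": [
    [0,-1,0,0,0,0,0.5],
    [0,-1,0,0,0,0,0.5],
    [0,0,0,0,0,0,0.5]
  ]
}}

```text
time: 21.1
tcp_pos: [0.5884, 0.1345, 0.0218]
orientation: [3.139, -0.11, 0.0]
ft_force: [-0.1, -2.1, -5.3]
finger_gap: 0.0438
```

>>> {"api": "move_arm", "payload": {
  "moves": [
    [1,0,0,0,0,0,0.5],
    [1,0,0,0,0,0,0.5],
    [0,0,0,0,0,0,0.5]
  ]
}}

```text
time: 21.35
tcp_pos: [0.5899, 0.1344, 0.0216]
orientation: [3.139, -0.11, -0.002]
ft_force: [-1.5, -2.7, -4.4]
finger_gap: 0.0436
```

>>> {"api": "move_arm", "payload": {
  "moves": [
    [1,-0.5,0,0,0,0,0.5],
    [0.5,0,0,0,0,0,0.5],
    [0,0,0,0,0,0,0.5]
  ]
}}

```text
time: 21.6
tcp_pos: [0.5901, 0.1345, 0.0215]
orientation: [3.138, -0.11, -0.006]
ft_force: [-3.4, -3.6, -2.1]
finger_gap: 0.0433
```

Both faces are in contact, with rising force and the TCP stalled. I'll press down slightly, release, lift clear and look.

>>> {"api": "move_arm", "payload": {
  "moves": [
    [1,-0.5,1,0,0,0,0.5],
    [0,0,0,0,0,0,0.5],
    [0,0,0,0,0,0,0.4],
    [0,0,0,0,0,0,0.2],
    [0,0,0,0,0,0,-0.2],
    [0,0,0,0,0,0,-0.4],
    [0,0,0,0,0,0,-0.4],
    [-1,0,-12,0,0,0,-0.6],
    [0,0,-25,0,0,0,-1],
    [0,0,-30,0,0,0,-1],
    [0,0,-30,0,0,0,-1],
    [0,0,-30,0,0,0,-1],
    [0,0,-30,0,0,0,-1],
    [0,0,-30,0,0,0,-1],
    [-8,26,-20,0,0,0,-1],
    [-8,30,0,0,0,0,-0.5],
    [-8,30,0,0,0,0,0.2],
    [-8,30,0,0,0,0,0.2],
    [-8,30,0,0,0,0,0.2],
    [-8,30,0,0,0,0,0.2]
  ]
}}

```text
time: 23.27
tcp_pos: [0.5316, -0.0375, 0.2293]
orientation: [3.14, -0.109, 0.004]
ft_force: [-0.2, 0.9, 0.2]
finger_gap: 0.0345
```

```bash
python3 - <<'E'
from fx import *
T=grab_frame("top");fixt(T)
red=mask(T,0,6,130)|mask(T,174,180,130)
m=box(red,240,285,180,225);k=plane(T,[cen(m)],.096)[0];print("knob",m.sum(),cen(m),k)
C=cloud(T);h=C[...,2];P=np.array([.6646,.1288]);d=k[:2]-P;print("knob vec",d,"r",np.hypot(*d),"clip",np.degrees(np.arctan2(d[1],d[0]))%360-180+4.0)
cv2.imwrite("pics/t4.png",cv2.resize(T["color"][170:280,190:330],None,fx=5,fy=5,interpolation=cv2.INTER_CUBIC))
E
```

```text
tcp [ 0.5316 -0.0375  0.2293] yaw -3.9801532119386667
plate 698 (array([615.9, 134.9]), array([ 96. , 150.3]), 85.56385040283203)
block 256 (array([590.6, 134.5]), array([45.7, 70.3]), 89.591796875) [0.5893 0.1352 0.043 ] fixture mm [-0.557   1.1304]
knob 1 [263. 195.] [0.6428 0.0323 0.096 ]
knob vec [-0.0218 -0.0965] r 0.09898886966806099 clip 81.25439401819523
```

View pics/t4.png

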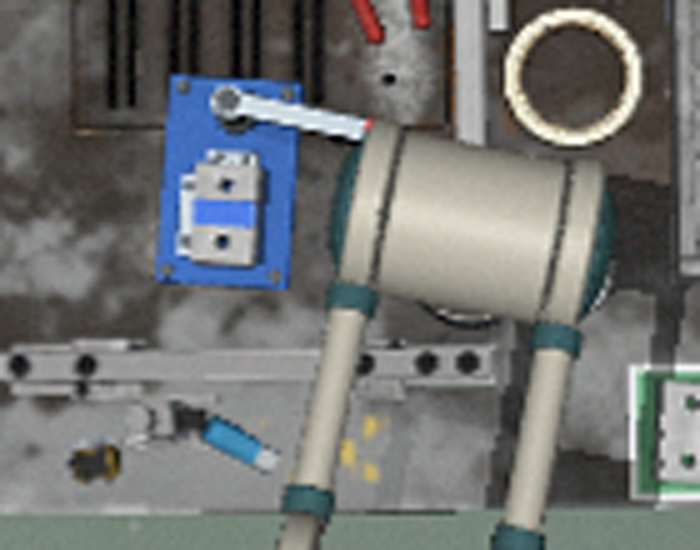

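The striped block is seated at crop (225,213) against fence and stop, within about 1 mm of nest by the depth measurement. The clip is still out at 1.41 rad. Now I'm turning the tool to straddle the knob.

>>> {"api": "move_arm", "payload": {
  "moves": [
    [0,0,0,0,0,-6.75,0.2],
    [0,0,0,0,0,-6.75,0.2],
    [0,0,0,0,0,-6.75,0.2],
    [0,0,0,0,0,-6.75,0.2],
    [0,0,0,0,0,-6.75,0.2],
    [0,0,0,0,0,-6.75,0.2],
    [0,0,0,0,0,-6.75,0.2],
    [0,0,0,0,0,-6.75,0.2],
    [0,0,0,0,0,-6.75,0.2],
    [0,0,0,0,0,-6.75,0.2],
    [0,0,0,0,0,-6.75,0.2],
    [0,0,0,0,0,-6.75,0.2],
    [17.2,18.5,0,0,0,0,0.2],
    [17.2,18.5,0,0,0,0,0.2],
    [17.2,18.5,0,0,0,0,0.2],
    [17.2,18.5,0,0,0,0,0.2],
    [17.2,18.5,0,0,0,0,0.2],
    [0,0,0,0,0,0,0.2]
  ]
}}

```text
time: 24.82
tcp_pos: [0.6457, 0.0292, 0.2283]
orientation: [2.455, 1.957, 0.008]
ft_force: [0.6, -0.3, -0.2]
finger_gap: 0.0342
```

>>> {"api": "move_arm", "payload": {
  "moves": [
    [-4,-4,25,0,0,0,0.2],
    [0,0,28,0,0,0,0.2],
    [0,0,28,0,0,0,0.2],
    [0,0,28,0,0,0,0.2],
    [0,0,0,0,0,0,0.2],
    [0,0,0,0,0,0,0.2]
  ]
}}

```text
time: 25.32
tcp_pos: [0.6356, 0.0236, 0.1184]
orientation: [-2.458, -1.954, 0.003]
ft_force: [0.4, 0.1, 0.9]
finger_gap: 0.0341
```

>>> {"api": "move_arm", "payload": {
  "moves": [
    [3,5,8,0,0,0,0.2],
    [0,0,16,0,0,0,0.2],
    [0,0,15,0,0,0,0.2],
    [0,0,0,0,0,0,0.2],
    [0,0,0,0,0,0,0.2]
  ]
}}

```text
time: 25.73
tcp_pos: [0.643, 0.0253, 0.0809]
orientation: [2.458, 1.955, 0.002]
ft_force: [0.4, -0.6, -0.3]
finger_gap: 0.0342
```

>>> {"api": "move_arm", "payload": {
  "moves": [
    [0.4,-9.2,0,0,0,5,0.2],
    [0.4,-9.2,0,0,0,5,0.2],
    [0.4,-9.2,0,0,0,5,0.2],
    [0.4,-9.2,0,0,0,5,0.2],
    [0.4,-9.2,0,0,0,5,0.2],
    [0.4,-9.2,0,0,0,5,0.2],
    [0.4,-9.2,0,0,0,5,0.2],
    [0.4,-9.2,0,0,0,5,0.2],
    [0.4,-9.2,0,0,0,5,0.2],
    [0.4,-9.2,0,0,0,5,0.2],
    [0,0,0,0,0,0,0.2]
  ]
}}

```text
time: 26.65
tcp_pos: [0.5724, 0.0813, 0.082]
orientation: [3.055, 0.732, 0.005]
ft_force: [-1.4, 0.2, 0.3]
finger_gap: 0.034
```

>>> {"api": "move_arm", "payload": {
  "moves": [
    [0.4,-9.2,0,0,0,5,0.2],
    [0.4,-9.2,0,0,0,5,0.2],
    [0.4,-9.2,0,0,0,5,0.2],
    [0.4,-9.2,0,0,0,5,0.2],
    [0,0,0,0,0,0,0.2]
  ]
}}

```text
time: 27.07
tcp_pos: [0.5622, 0.1161, 0.0814]
orientation: [-3.135, -0.194, -0.005]
ft_force: [-0.1, -0.2, -0.6]
finger_gap: 0.0341
```

>>> {"api": "move_arm", "payload": {
  "moves": [
    [0.4,-9.2,0,0,0,5,0.2],
    [0.3,-7,0,0,0,4,0.2],
    [0,-4,0,0,0,2,0.2],
    [0,0,0,0,0,0,0.2],
    [0,0,0,0,0,0,0.2]
  ]
}}

```text
time: 27.48
tcp_pos: [0.5614, 0.1353, 0.0805]
orientation: [-3.14, 0.105, -0.003]
ft_force: [0.1, -0.2, 0.2]
finger_gap: 0.0342
```

>>> {"api": "move_arm", "payload": {
  "moves": [
    [0,-4,0,0,0,2,0.2],
    [0,-4,0,0,0,2,0.2],
    [0,-2,0,0,0,1,0.2],
    [0,0,0,0,0,0,0.2],
    [0,0,0,0,0,0,0.2]
  ]
}}

```text
time: 27.9
tcp_pos: [0.5618, 0.1452, 0.08]
orientation: [-3.132, 0.245, -0.001]
ft_force: [-0.1, -0.8, -0.2]
finger_gap: 0.0342
```

>>> {"api": "move_arm", "payload": {
  "moves": [
    [0,4,0,0,0,0,0.2],
    [0,4,0,0,0,0,0.2],
    [0,0,-10,0,0,0,0.2],
    [0,0,-25,0,0,0,0.2],
    [0,0,-30,0,0,0,0.2],
    [0,0,-30,0,0,0,0.2],
    [0,0,-30,0,0,0,0.2],
    [0,0,-25,0,0,0,0.2],
    [-8,30,0,0,0,0,0.2],
    [-8,30,0,0,0,0,0.2],
    [-8,30,0,0,0,0,0.2],
    [-8,30,0,0,0,0,0.2],
    [-8,30,0,0,0,0,0.2],
    [-8,30,0,0,0,0,0.2],
    [-8,30,0,0,0,0,0.2],
    [0,0,0,0,0,0,0.2]
  ]
}}

```text
time: 29.23
tcp_pos: [0.4697, -0.0653, 0.2306]
orientation: [3.128, -0.253, -0.001]
ft_force: [0.6, -0.4, -0.3]
finger_gap: 0.0344
```

```bash
python3 - <<'E'
from fx import *
T=grab_frame("top");S=grab_frame("scene")
m=box(mask(T,100,130),215,255,180,235)
red=mask(T,0,6,130)|mask(T,174,180,130)
m=box(red,225,250,205,228);k=plane(T,[cen(m)],.096)[0];print("knob",m.sum(),k)
d=k[:2]-[.6646,.1288];print("r",np.hypot(*d),"clip deg",np.degrees(np.arctan2(d[1],d[0]))%360-180+4)
C=cloud(T);h=cv2.medianBlur(C[...,2].astype(np.float32),3);L=(C[...,:2]-NEST)@Q.T
b=(h>.031)&(h<.055)&(abs(L[...,0])<.055)&(abs(L[...,1])<.045);print("block",b.sum(),rect(pts(T,b,.043)))
for nm,c_ in(("top",C),("scene",cloud(S))):
    q=(c_[...,2]>.022)&(c_[...,2]<.05)&(np.hypot(c_[...,0]-.435,c_[...,1]+.1905)<.055);P=c_[q];print("done",nm,q.sum(),len(P)>20 and rect(P))
hs=mask(T,100,130);bs=box(hs,225,247,205,222);print("stripe+",bs.sum())
cv2.imwrite("pics/t5.png",cv2.resize(T["color"][170:280,190:340],None,fx=5,fy=5,interpolation=cv2.INTER_CUBIC))
E
```

```text
tcp [ 0.4697 -0.0653  0.2306] yaw -9.247797297242276
knob 13 [0.5597 0.1355 0.096 ]
r 0.10511761171136809 clip deg 0.3442407991556422
block 161 (array([590.6, 134.5]), array([45.6, 70.3]), 89.591796875)
done top 241 (array([ 434.2, -188.7]), array([45.8, 70.2]), 84.09917449951172)
done scene 204 (array([ 434.5, -187.4]), array([47.4, 75.6]), 84.3961410522461)
stripe+ 130
```

View pics/t5.png

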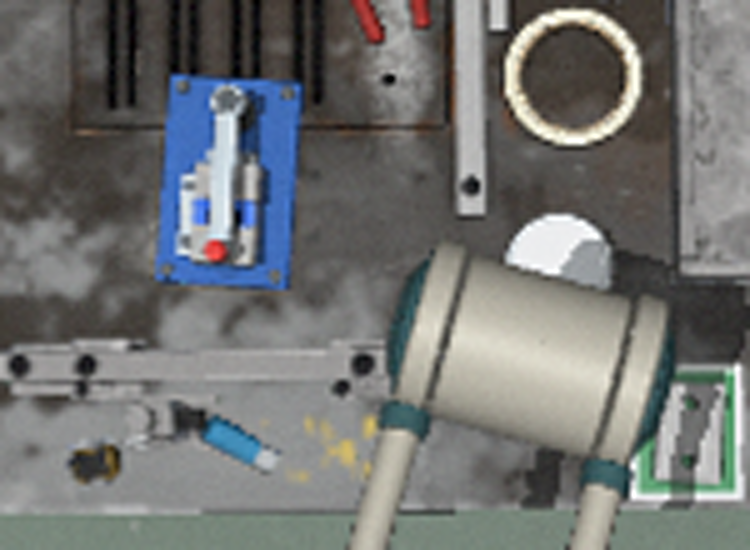

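The clip lies over the block along the fixture axis with its knob at crop (215,250), and the block's outline is unchanged. The arm stands clear. One last check: the squareness, because the coarse rectangle angle (about 3.6° off the base) may only be pixel steps.

```bash
python3 - <<'E'
from fx import *
T=grab_frame("top");c=T["color"].astype(float);b=c[...,0]-c[...,2]
def edge(rows,u0,u1,up,z):
    uv=[]
    for v in rows:
        r=b[v,u0:u1]; i=np.arange(len(r)); t=60
        for k in i[:-1]:
            if (r[k]<t<=r[k+1]) if up else (r[k]>=t>r[k+1]): uv.append((u0+k+(t-r[k])/(r[k+1]-r[k]),v));break
    P=plane(T,uv,z)[:,:2];q=np.polyfit(P[:,0],P[:,1],1);print(len(P),"deg",np.degrees(np.arctan(q[0])),"resid mm",1000*np.std(P[:,1]-np.polyval(q,P[:,0])))
edge([v for v in range(204,222) if not 209<=v<=216],238,250,True,.043)   # block -y edge
edge(range(190,225),244,258,False,.008)   # plate -y edge
edge(range(188,224),216,230,True,.008)    # plate +y edge
s=read_state();print(s["ft_force"],s["joint_vel"].round(3))
E
```

```text
tcp [ 0.4717 -0.0619  0.2306] yaw 350.82911935513124
10 deg -4.266789302802513 resid mm 0.27607004319680295
35 deg -4.062058743717783 resid mm 0.2630466012874169
36 deg -3.949013939947155 resid mm 0.4224814778810926
[-0.1905 -0.0258 -0.1363] [ 0.028  0.01  -0.004  0.001 -0.004 -0.001]
```

The block edge is within about 0.3° of the base, so it is square. Handing in.

```bash
python3 -c "
from cell import *
print(job_done())"
```

```text
the job is handed in; nothing more can be done
None
```

The job is handed in at about 29 s of robot time, with every step carried out. I swung the clip out to about 1.41 rad and set the finished block on the green mark. I then pushed the striped block against fence and stop until both contact forces rose, and swung the clip back over it.

Last checks:
- **Clip:** about 0.01 rad from the fixture axis, with the knob 105 mm from the pivot, as stated in the task. I could not measure the toe's force on the block. It is inferred from the clip angle and the block's position.
- **Striped block:** about 1 mm from nest. A coarse rectangle fit showed it 3.6° out of square, but an edge fit gave -4.3° against -4.0° for the base, so I took it as square and the first figure as pixel steps.
- **Finished block:** about 2–3 mm from the middle of the mark in both views.
- **Tin, tape roll and spray can:** looked unmoved in the pictures, though the arm partly hid the tin in the last one and I last saw the can just before fetching the striped block.
- **Arm:** stands clear at 0.23 m, with no contact force.

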